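Set the glue-up timer and start it

TASK

The oak blocks are glued up and need the long drying time. With the fingertips on the bench timer's knurled dial, turn it by friction clockwise, click by click, until it clicks in with its black line at the long bar mark; then push the start button fully in and let it come out again. Grasp and lift nothing, do not pull the dial up, keep the timer standing where it is, do not press start at any other setting, and leave the other things on the bench where they are.

Things in the scene. Friction and masses are not known exactly. Their poses are not given: they have to be found in the camera images.
- timer: Bench timer, a grey case 160 (x) x 200 (y) x 50 mm high standing loose on rubber, 1.7 kg. Origin at the centre of its underside, x to the back (away from the operator), y to its left, z up. On its top: the dial, axis at x -22, y +30 mm; the start button at x -22, y -68 mm
- long_bar (a point): Middle of the long bar mark, white, 22 x 7 mm, flat on the case, 68 mm from the dial's axis straight towards the timer's +x. White dots 7 mm across, 64 mm from the axis, mark the other settings: at 60 and 30 degrees from +x towards +y, and at -30 degrees
- dial_top (a point): Centre of the dial's top face, on its axis, axes as the timer's (it does not turn with the dial). The dial is an aluminium disc 96 mm across and 15 mm thick with a knurled rim and a flat, grippy ribbed top face 72 mm above the timer's underside, 7 mm clear of the case; a black line on it, from 5 to 47 mm from the axis, is its pointer. It is mounted on a spring: it gives straight down by up to 5 mm, 1.8 N per mm, and turns just as well when pressed down
- dial (a joint): Turning of the dial, rad, growing clockwise seen from above. It clicks in at four places: 0 (line at the first dot, 60 degrees), 0.524 (second dot), 1.047 (the long bar), 1.571 (last dot); end stops just beyond the first and the last. It starts at or near one of the first two, and settles into the nearest. Between two clicks it needs up to about 0.04 N m (1.2 N at 33 mm from the axis) and past half-way it snaps on by itself
- dial_spring (a joint): How far the dial is pressed down, m (0 at rest, 0.005 at its stop, negative when it is pulled up)
- start_top (a point): Centre of the top of the start button, a round black push button 26 mm across
- start (a joint): How far the start button is pressed, m: 0 out, 0.005 fully in (about 4 N); it springs back when let go
- spool_3: Bystander: short turned wooden spool 44 mm across, 40 mm high, standing left of the timer; origin at the centre of its underside
- spool_1: Bystander: turned wooden spool 42 mm across, 70 mm high, standing to the right of the timer; origin at the centre of its underside
- folding_rule: Bystander: folded yellow rule 197 (x) x 73 x 13 mm lying in front of the timer; origin at the centre of its underside
- block_plane: Bystander: block plane 92 x 155 x 59 mm at the back; origin at the centre of its underside

How it is judged:
On the way, in this order (a step that is already met when the one before it is completed fails the run):
1. the dial has clicked in at the long bar (value of joint dial between 0.9 and 1.19 rad), for 0.2 s.
2. the start button is pushed in (value of joint start above 0.004 m), for 0.05 s.
3. the start button has come out again (value of joint start below 0.001 m), for 0.1 s.
At the end, for the whole second after the job is handed in: The dial rests clicked in at the long bar (joint 0.90 to 1.19 rad), up on its spring (within 1.5 mm); the start button is out (under 1 mm) after having been pushed in (over 4 mm) with the dial at the bar; the timer stands flat within 20 mm of where it was, the spools, rule and plane within 15 mm (all of step 1 and value of joint dial_spring between -0.0015 and 0.0015 m and velocity of joint dial between -0.05 and 0.05 rad/s and value of joint start below 0.001 m and distance of timer from where it was at the start of the episode below 0.02 m and angle between timer's own z axis and vertical below 0.05 rad and distance of each of spool_3, spool_1, folding_rule, block_plane from where it was at the start of the episode below 0.015 m); the robot touches nothing.
It fails at once if start pressed while the dial is not at the long bar (value of joint start above 0.0025 m and not (value of joint dial between 0.9 and 1.19 rad)).
It fails at once if the dial pulled up off its spring (value of joint dial_spring below -0.003 m).
It fails at once if the timer lifted, tipped or shoved away (height (world z) of timer above 0.008 m or angle between timer's own z axis and vertical above 0.15 rad or distance of timer from where it was at the start of the episode above 0.025 m).
It fails at once if a bystander lifted or pushed away (distance of any of spool_3, spool_1, folding_rule, block_plane from where it was at the start of the episode above 0.02 m).
It also fails if it takes over 45 s, if anything falls off the work surface, if the arm or the gripper's body presses on something with over 40 N, if the wrist force passes 120 N, or if a joint passes its speed limit or range.

ROBOT

A 6-joint arm with a two-finger parallel gripper is mounted at the origin on a cart in front of the work surface, level with it; the furniture and walls round the work are solid. World frame = base frame: x ahead of the robot, y to its left, z up, the work surface at z = 0. Lengths are in m, angles in rad, forces in N, time in s.
With the tool pointing down it reaches from about 0.225 to 0.725 m from the base axis. Payload 3.1 kg.
Tool frame: the origin (TCP) lies at the very end of the fingers, on their centre line; the grasp point (between the pads) lies 19 mm behind it (ctrl.tcp_to_grasp is the distance from the TCP to the grasp point, in m); z points along the fingers, y is the line along which they close (so a half turn about z gives the same grasp; the last joint's range is limited). The gripper opens to 85 mm and grips with 20 to 120 N. Pads are 22 mm wide; open, the fingers measure 114 mm over their backs; the gripper's body (76 mm by 85 mm) begins 54 mm behind the grasp point. The pads swing forward as they close: fully open they stand 13 mm farther back than shut.
Start: joints at [-1.424, 0.048, 0.099, 1.622, 0, 1.443], TCP at [0.142, -0.505, 0.231] pointing down, gripper open.
Joint ranges: [-2.91, 2.91], [-0.99, 1.94], [-1.21, 1.42], [-2.12, 2.29], [-1.49, 1.47], [-3.14, 3.14]. Speed limits (rad/s): [2.79, 2.79, 3.14, 3.14, 3.14, 3.14].

INTERFACE

Orientations are given as a 3x3 rotation matrix whose columns are the frame's x, y, z axes.
In Python, from station import ctrl gives the robot as it stands.
- The arm moves only by the shell command python3 -m jog 'ROWS' [OPENING] [FORCE]. ROWS is JSON, one flat list of numbers, 6 for each row, row after row: the shift along the tool's x, y, z each as a share of 0.15 m, from -1 to 1, then the turn, a rotation vector about the tool's x, y, z each as a share of 180 degrees, from -1 to 1. In form: [tx, ty, tz, ax, ay, az, tx, ty, tz, ax, ay, az, ...]. A call has 1 to 12 rows; each row is the pose to reach, as a shift and turn from the pose commanded when the call began, along the tool's axes at that moment, turning the shorter way round; what a row does not reach only later rows make up. A row lasts 1/12 s, in which the tool goes at most 41.7 mm and 7.16 degrees, less where a joint would pass 70% of its speed; a pose out of reach is approached as far as the arm can. A call with a number of a shift or a turn outside -1 to 1 is refused whole. A call with a gripper value outside its range is refused whole. OPENING is the gripper command: -1 is fully open, 1 is shut, values between are in proportion, set as the call begins (- or left out, the last holds). The fingers move at their own pace and stop on an object; FORCE is the grip in N (left out, the last holds). Time passes only in rows, so rows that repeat a pose let the fingers close. It gives the time, the measured TCP pose, the force, the opening and the grip force at its end, in the units of the state.
- ctrl.state(): the state, without advancing time (a new reading comes with each control period).
- ctrl.grab_frame(name): name is "scene" or "top" or "wrist"; returns a dict with "image" (400x640x3 uint8, blue, green, red), "depth" (400x640 float32, m along the optical axis (not along the pixel's ray), 0 where there is no reading), "K" (3x3 intrinsics, pixels), "k1" (the pictures are not rectified: a ray, as slopes to the right and down, at radius r is drawn at 1 + k1 r^2 times it, then the intrinsics apply), "R" (3x3) and "t" (3): a world point X has camera coordinates R X + t. Camera axes: x right, y down, z forward; pixel columns grow to the right and rows downward; lengths in m; the calibration is good to about 2 mm. A picture is of the moment at which its call begins.
- ctrl.sign_off(): hands the job in; it is judged then, once.
The state is a dict: "time_s": time; "joints": joint angles; "qvel": joint speeds; "joint_efforts": joint torques, N m; "tcp_pos": TCP position; "ee_rot": TCP orientation; "wrist_force": force on the tool from outside, world axes, zero at the start; "wrist_torque": the same for the moment, N m; "opening": finger opening in m; "grasp_force": force on a finger pad.
Only numpy, scipy, OpenCV 4.12 (cv2) and the standard library are available. Lean on these libraries where they do the work, as an engineer would, in place of code of your own. Each camera call takes 0.05 s, during which the arm holds its last target. There are 200 camera calls.

## Working session

There is one attempt and no reset: what is moved stays moved. The work goes in short steps, Python scripts to look and compute and a shell command to move; the robot and the scene stay as the last step left them, time stands still between calls to the robot, and variables do not carry over. Pictures are saved under pics/ and viewed, at most 10 in all, crops included, and the job is handed in when it is done.

```bash
mkdir -p pics; ls
python3 - <<'E'
from station import ctrl
import cv2,numpy as np
s=ctrl.state();print(s['time_s'],s['tcp_pos'],np.round(s['ee_rot'],3),s['opening'])
for n in('top','scene'):
    f=ctrl.grab_frame(n);cv2.imwrite(f'pics/{n}0.png',f['image']);np.savez(f'pics/{n}0.npz',**f);print(n,f['K'],f['k1'],f['R'],f['t'])
E
```

```text
pics
0.0 [ 0.14234258 -0.50471018  0.23011643] [[ 0.962  0.271 -0.   ]
 [ 0.271 -0.962  0.002]
 [ 0.    -0.002 -1.   ]] 0.08517253678014823
top [[443.9168519    0.         311.28967971]
 [  0.         443.9168519  200.80218746]
 [  0.           0.           1.        ]] -0.12397064820857884 [[-0.0502548  -0.99873097 -0.00330234]
 [-0.97202814  0.04967017 -0.22955209]
 [ 0.22942481 -0.00832612 -0.97329077]] [0.04420786 0.59249835 0.84907089]
scene [[394.50696138   0.         315.56282222]
 [  0.         394.50696138 192.14238318]
 [  0.           0.           1.        ]] 0.032341040254985284 [[ 0.88215179 -0.47070599 -0.01562328]
 [-0.30679738 -0.54916857 -0.77736044]
 [ 0.3573284   0.69054309 -0.6288614 ]] [-0.52428944  0.22952691  0.71997207]
```

View pics/top0.png

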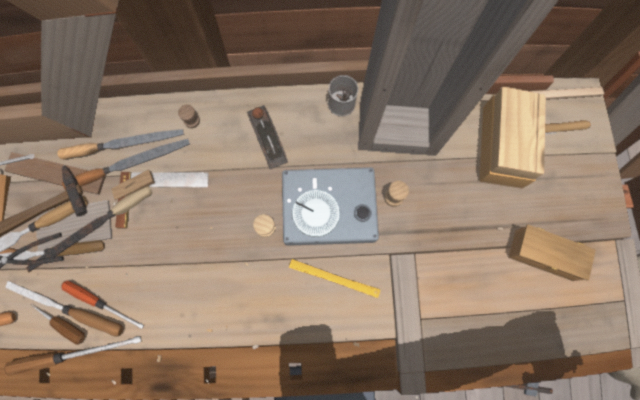

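The top view shows the grey timer at about (330,207), with the dial centred near (315,212) and its line pointing left and slightly up to the first dot at (290,200). The bar is at (315,184) and the start button at (362,213). The spools are at (264,225) and (397,191).

```bash
cat > h.py <<'E'
import numpy as np,cv2
def ray(f,px,z):
    """pixels -> world points on plane z"""
    u=cv2.undistortPoints(np.float64(px).reshape(-1,1,2),f['K'],np.array([float(f['k1']),0,0,0]))[:,0]
    # (forward model 1+k1 r^2 is OpenCV's)
    d=np.c_[u,np.ones(len(u))]@f['R']; c=-f['R'].T@f['t']
    return c+d*((z-c[2])/d[:,2])[:,None]
def proj(f,X):
    return cv2.projectPoints(np.float64(X).reshape(-1,1,3),cv2.Rodrigues(f['R'])[0],f['t'],f['K'],np.array([float(f['k1']),0,0,0]))[0][:,0]
E
python3 - <<'E'
import numpy as np,cv2
from h import *
for n,box in(('top',(275,160,385,250)),):
    f=dict(np.load(f'pics/{n}0.npz'));im=f['image'];x0,y0,x1,y1=box
    c=im[y0:y1,x0:x1]
    g=c.astype(int);
    # case: bluish grey: b>r+8
    m=((g[...,0]-g[...,2])>8).astype(np.uint8)*255
    m=cv2.morphologyEx(m,cv2.MORPH_CLOSE,np.ones((5,5)))
    k=max(cv2.findContours(m,0,2)[0],key=cv2.contourArea);k=cv2.convexHull(k)
    print('case px',cv2.minAreaRect(k+np.array([x0,y0])))
    W=ray(f,(k[:,0]+[x0,y0]),0.05); r=cv2.minAreaRect(np.float32(W[:,:2]*1000));print('case mm',r)
    w=(g.min(2)>170).astype(np.uint8)*255
    for q in cv2.findContours(w,0,2)[0]:
        if cv2.contourArea(q)<3: continue
        a=cv2.contourArea(q);(cx,cy),rr=cv2.minEnclosingCircle(q)
        print('white',a,(cx+x0,cy+y0),rr,ray(f,[[cx+x0,cy+y0]],0.072 if a>200 else .05))
    b=(g.max(2)<60).astype(np.uint8)*255
    for q in cv2.findContours(b,0,2)[0]:
        a=cv2.contourArea(q)
        if a<8: continue
        (cx,cy),rr=cv2.minEnclosingCircle(q);print('black',a,(cx+x0,cy+y0),rr,ray(f,[[cx+x0,cy+y0]],0.06))
    d=f['depth'];
    def pt(u,v):
        q=ray(f,[[u,v]],0)[0];c0=-f['R'].T@f['t'];dd=q-c0;dd/=f['R'][2]@dd;return c0+dd*d[v,u]
    for p in((362,213),(318,215),(345,230),(264,225),(397,190),(400,120),(410,70),(385,140)):print(p,pt(*p))
    cv2.imwrite('pics/crop.png',cv2.resize(c,None,fx=6,fy=6,interpolation=cv2.INTER_CUBIC))
E
```

```text
case px ((329.6751708984375, 205.48175048828125), (72.48704528808594, 93.18219757080078), 88.45184326171875)
case mm ((587.6232299804688, -23.30394744873047), (194.42205810546875, 156.97911071777344), 88.95768737792969)
white 19.0 (288.5526313781738, 200.2894744873047) 2.7663893699645996 [[0.60202    0.06192662 0.05      ]]
white 18.0 (299.5, 189.0) 2.6926822662353516 [[0.62548149 0.0377218  0.05      ]]
white 17.5 (329.5, 188.5) 2.9155757427215576 [[ 0.62332153 -0.02603642  0.05      ]]
white 1725.5 (317.2181510925293, 206.53343963623047) 29.708356857299805 [[0.58056272 0.00261491 0.072     ]]
(362, 213) [ 0.56424667 -0.08958798  0.06229222]
(318, 215) [0.56267838 0.00197135 0.07241302]
(345, 230) [ 0.53229283 -0.0528621   0.05126155]
(264, 225) [0.55391104 0.11656739 0.03752396]
(397, 190) [ 0.60754816 -0.16543109  0.07076651]
(400, 120) [ 0.78383213 -0.19854025  0.02463389]
(410, 70) [ 0.82552869 -0.1945042   0.17705701]
(385, 140) [ 0.72491984 -0.15332426  0.05583485]
```

View pics/crop.png

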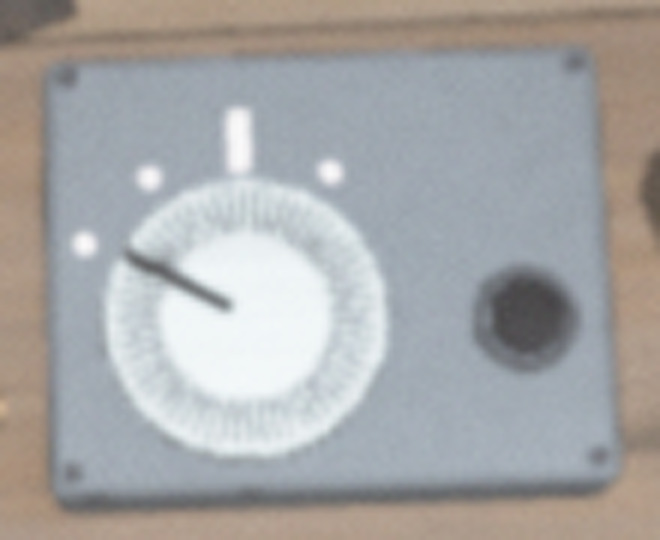

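View pics/scene0.png

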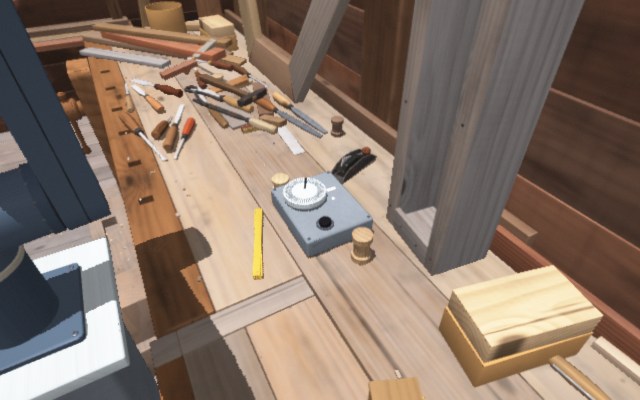

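The crop shows the dial centre at full-image pixel (316.2,212.8) and the button at (362.2,212.8). The line points about 60° left, at the first dot, so it needs two clicks. The scene view confirms the area above the timer is free, with the post standing behind and to the right.

Run:
```python
import numpy as np
from h import *
from station import ctrl
f=dict(np.load('pics/top0.npz'))
D=ray(f,[[316.2,212.8]],.072)[0];B=ray(f,[[362.2,212.8]],.062)[0]
d=ray(f,[[288.55,200.29],[299.5,189],[329.5,188.5]],.0505)[:,:2]
# fit pose from dots
a=np.radians([60,30,-30]);m=np.c_[np.cos(a),np.sin(a)]*.064
zz=((d-d.mean(0))@[1,1j])@np.conj((m-m.mean(0))@[1,1j]);yaw=np.angle(zz)
R=np.array([[np.cos(yaw),-np.sin(yaw)],[np.sin(yaw),np.cos(yaw)]])
ax=d.mean(0)-R@m.mean(0)
L=ray(f,[[275+130/6,160+255/6],[275+228/6,160+306/6]],.072);v=L[0]-L[1]
print('dial',D,'from dots',ax,'yaw',np.degrees(yaw),'button',B,'by dots',ax+R@[0,-.098],'line deg',np.degrees(np.arctan2(v[1],v[0])-yaw))
s=ctrl.state();Rt=np.array(s['ee_rot'])
for P in([.565,.0065,.15],):print('tool shift shares',Rt.T@(np.array(P)-s['tcp_pos'])/.15)
```

```text
dial [0.56753932 0.0053978  0.072     ] from dots [0.56872377 0.00732805] yaw -1.5152075818471482 button [ 0.56470627 -0.09007161  0.062     ] by dots [ 0.56613243 -0.09063768] line deg 60.58955715496014
tool shift shares [ 3.63660291 -2.51474178  0.5409463 ]
```

```bash
python3 -m jog '[0.91,-0.63,0.1,0,0,0,0.91,-0.63,0.1,0,0,0,0.91,-0.63,0.1,0,0,0,0.91,-0.63,0.1,0,0,0,0.91,-0.63,0.1,0,0,0]' -0.2 20
python3 -m jog '[0.91,-0.63,0.1,0,0,0,0.91,-0.63,0.1,0,0,0,0.91,-0.63,0.1,0,0,0,0.91,-0.63,0.1,0,0,0,0.91,-0.63,0.1,0,0,0]'
python3 -m jog '[0.91,-0.63,0.1,0,0,0,0.91,-0.63,0.1,0,0,0,0.91,-0.63,0.1,0,0,0,0.91,-0.63,0.1,0,0,0,0.91,-0.63,0.1,0,0,0]'
python3 -m jog '[0.91,-0.63,0.1,0,0,0,0.91,-0.63,0.1,0,0,0,0.91,-0.63,0.1,0,0,0,0.91,-0.63,0.1,0,0,0,0.91,-0.63,0.1,0,0,0]'
python3 -m jog '[0,0,0,0,0,-0.5,0,0,0,0,0,-0.5,0,0,0,0,0,-0.5,0,0,0,0,0,-0.5,0,0,0,0,0,-0.5,0,0,0,0,0,-0.5,0,0,0,0,0,-0.5,0,0,0,0,0,-0.5,0,0,0,0,0,-0.5,0,0,0,0,0,-0.5,0,0,0,0,0,-0.5,0,0,0,0,0,-0.5]'
python3 - <<'E'
from station import ctrl
import numpy as np
s=ctrl.state();Rt=np.array(s['ee_rot']);print(s['joints'],np.round(Rt,3))
print('shares',Rt.T@(np.array([.567,.006,.10])-s['tcp_pos'])/.15)
E
```

```text
time_s: 0.52
tcp_pos: [0.2515, -0.3713, 0.2152]
ee_rot: [[0.96, 0.278, 0.001], [0.278, -0.96, 0.006], [0.003, -0.005, -1.0]]
wrist_force: [-0.5, -0.0, -0.6]
opening: 0.0515
grasp_force: 0.0
time_s: 0.93
tcp_pos: [0.357, -0.2433, 0.2002]
ee_rot: [[0.96, 0.281, 0.001], [0.281, -0.96, 0.005], [0.002, -0.004, -1.0]]
wrist_force: [-0.8, 0.3, 0.1]
opening: 0.0513
grasp_force: 0.0
time_s: 1.35
tcp_pos: [0.4623, -0.1158, 0.1847]
ee_rot: [[0.96, 0.28, 0.0], [0.28, -0.96, 0.004], [0.001, -0.004, -1.0]]
wrist_force: [-1.0, 0.2, -0.9]
opening: 0.0513
grasp_force: 0.0
time_s: 1.77
tcp_pos: [0.5678, 0.0114, 0.1681]
ee_rot: [[0.961, 0.277, -0.002], [0.277, -0.961, 0.004], [-0.001, -0.004, -1.0]]
wrist_force: [-1.0, -0.4, -0.3]
opening: 0.0511
grasp_force: 0.0
time_s: 2.77
tcp_pos: [0.5649, 0.0055, 0.1708]
ee_rot: [[-0.208, 0.978, -0.001], [0.978, 0.208, -0.0], [0.0, -0.001, -1.0]]
wrist_force: [-0.0, -0.5, 0.0]
opening: 0.051
grasp_force: 0.0
[-1.08773528e-01  1.47727844e-01  8.62854751e-02  1.51069305e+00
 -3.11837099e-04  1.25210390e+00] [[-0.208  0.978 -0.001]
 [ 0.978  0.208 -0.   ]
 [ 0.    -0.001 -1.   ]]
shares [1.25655441e-04 1.53212373e-02 4.71893386e-01]
```

```bash
python3 -m jog '[0,0.015,0.3,0,0,0,0,0.015,0.5,0,0,0,0,0.015,0.57,0,0,0,0,0.015,0.57,0,0,0]'
python3 -m jog '[0,0,0.02,0,0,0,0,0,0.04,0,0,0,0,0,0.06,0,0,0,0,0,0.06,0,0,0]'
python3 -m jog '[0,0,0.02,0,0,0,0,0,0.02,0,0,0]'
python3 - <<'E'
from station import ctrl
import cv2
f=ctrl.grab_frame('scene');cv2.imwrite('pics/s1.png',cv2.resize(f['image'][120:280,220:420],None,fx=3,fy=3))
E
```

```text
time_s: 3.1
tcp_pos: [0.5635, 0.0067, 0.081]
ee_rot: [[-0.202, 0.979, -0.01], [0.979, 0.202, 0.001], [0.003, -0.01, -1.0]]
wrist_force: [0.4, 0.9, -0.6]
opening: 0.0513
grasp_force: 0.0
time_s: 3.43
tcp_pos: [0.5687, 0.0069, 0.0782]
ee_rot: [[-0.203, 0.979, 0.003], [0.979, 0.203, -0.0], [-0.001, 0.003, -1.0]]
wrist_force: [0.3, -0.1, -0.0]
opening: 0.051
grasp_force: 0.0
time_s: 3.6
tcp_pos: [0.568, 0.0071, 0.0743]
ee_rot: [[-0.203, 0.979, 0.001], [0.979, 0.203, -0.0], [-0.0, 0.001, -1.0]]
wrist_force: [-0.4, -0.2, 0.2]
opening: 0.051
grasp_force: 0.0
```

View pics/s1.png

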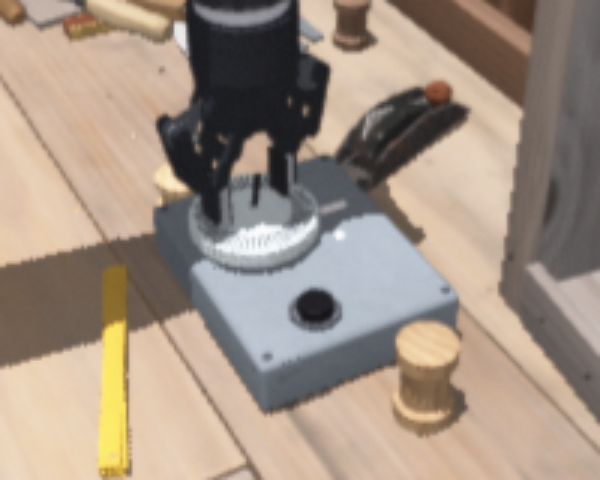

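The fingertips hover centred over the dial. The two tips are at about (215,205) and (280,190) in the crop and nothing else is near. I'll step down until there is contact.

```bash
for i in 1; do python3 -m jog '[0,0,0.02,0,0,0,0,0,0.02,0,0,0,0,0,0.02,0,0,0]'; python3 -m jog '[0,0,0.015,0,0,0,0,0,0.015,0,0,0,0,0,0.015,0,0,0]';done
```

```text
time_s: 3.9
tcp_pos: [0.5673, 0.0072, 0.0705]
ee_rot: [[-0.203, 0.979, -0.001], [0.979, 0.203, 0.0], [0.0, -0.001, -1.0]]
wrist_force: [-0.8, 0.9, 0.4]
opening: 0.0512
grasp_force: 0.0
time_s: 4.15
tcp_pos: [0.5676, 0.0071, 0.0685]
ee_rot: [[-0.203, 0.979, 0.0], [0.979, 0.203, 0.0], [0.0, 0.0, -1.0]]
wrist_force: [0.2, -0.8, 0.7]
opening: 0.0512
grasp_force: 0.2
```

```bash
python3 -m jog '[0,0,0.014,0,0,0,0,0,0.014,0,0,0,0,0,0.014,0,0,0]'; python3 -m jog '[0,0,0.014,0,0,0,0,0,0.014,0,0,0,0,0,0.014,0,0,0]'
```

```text
time_s: 4.4
tcp_pos: [0.5678, 0.0071, 0.0671]
ee_rot: [[-0.203, 0.979, 0.001], [0.979, 0.203, -0.0], [-0.0, 0.001, -1.0]]
wrist_force: [-0.5, 0.6, 2.7]
opening: 0.0516
grasp_force: 1.6
time_s: 4.65
tcp_pos: [0.5678, 0.0071, 0.0653]
ee_rot: [[-0.203, 0.979, 0.001], [0.979, 0.203, -0.0], [-0.0, 0.001, -1.0]]
wrist_force: [-2.2, 1.0, 7.2]
opening: 0.0515
grasp_force: 3.1
```

```bash
python3 -m jog '[0,0,0,0,0,0.03,0,0,0,0,0,0.06,0,0,0,0,0,0.09,0,0,0,0,0,0.12,0,0,0,0,0,0.15,0,0,0,0,0,0.18,0,0,0,0,0,0.21,0,0,0,0,0,0.24,0,0,0,0,0,0.27,0,0,0,0,0,0.30,0,0,0,0,0,0.33,0,0,0,0,0,0.33]'
python3 - <<'E'
from station import ctrl
import cv2
f=ctrl.grab_frame('top');cv2.imwrite('pics/t2.png',cv2.resize(f['image'][160:250,275:385],None,fx=6,fy=6,interpolation=cv2.INTER_CUBIC))
print(ctrl.state()['wrist_torque'],ctrl.state()['wrist_force'])
E
```

```text
time_s: 5.65
tcp_pos: [0.5682, 0.0097, 0.0654]
ee_rot: [[0.741, 0.672, 0.002], [0.672, -0.741, 0.005], [0.005, -0.003, -1.0]]
wrist_force: [-1.2, 5.0, 5.7]
opening: 0.0511
grasp_force: 3.0
[ 1.17215859  0.18469301 -0.03966117] [-0.33910833  5.37485625  5.65714771]
```

View pics/t2.png

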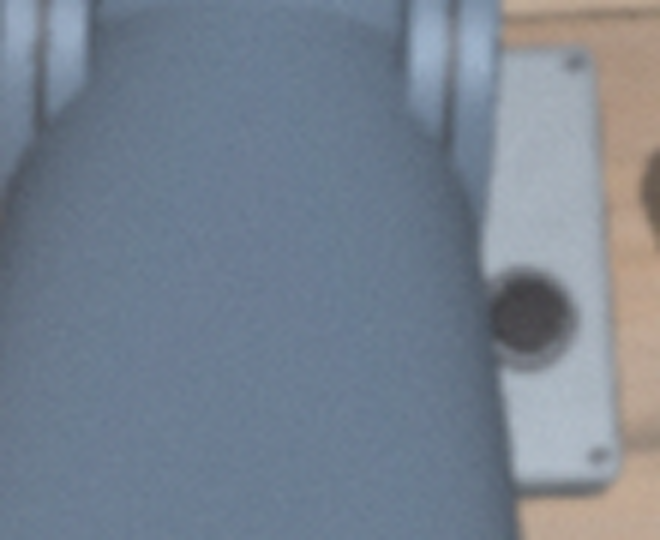

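The arm hides the dial in the top view; only the button at (525,315) is visible. I'll lift straight up and look with the wrist camera.

```bash
python3 -m jog '[0,0,-0.05,0,0,0,0,0,-0.3,0,0,0,0,0,-0.5,0,0,0,0,0,-0.5,0,0,0,0,0,-0.5,0,0,0]'
python3 - <<'E'
from station import ctrl
import cv2,numpy as np
f=ctrl.grab_frame('wrist');cv2.imwrite('pics/w3.png',f['image']);np.savez('pics/w3.npz',**f)
E
```

```text
time_s: 6.12
tcp_pos: [0.5695, 0.0065, 0.1421]
ee_rot: [[0.74, 0.673, 0.005], [0.673, -0.74, -0.001], [0.003, 0.005, -1.0]]
wrist_force: [0.5, 0.2, -0.0]
opening: 0.0512
grasp_force: 0.0
```

View pics/w3.png

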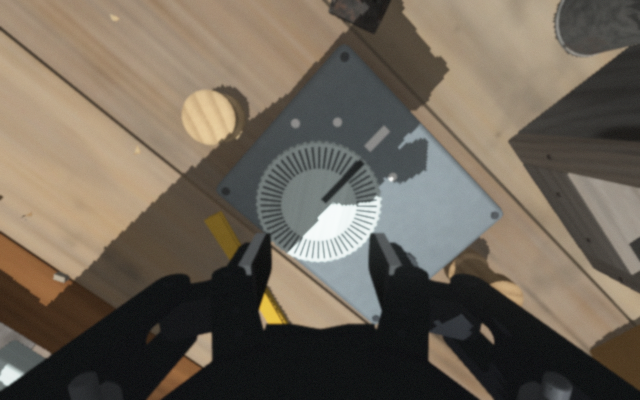

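The wrist view shows the line from (323,201) to (361,163), pointing at the bar at (376,138). I'll check the angle numerically.

Run:
```python
import numpy as np
from h import *
from station import ctrl
f=dict(np.load('pics/w3.npz'))
L=ray(f,[[361,163],[323,201]],.072);v=L[0]-L[1]
print('line',np.degrees(np.arctan2(v[1],v[0])));b,c=ray(f,[[376.5,138]],.0505)[0],ray(f,[[319.5,202]],.072)[0]
print('bar',b,'dial',c,'dir',np.degrees(np.arctan2(*(b-c)[[1,0]])))
# dots
print(ray(f,[[295,123],[337,122],[391,178]],.0505))
s=ctrl.state();R=np.array(s['ee_rot']);print('to button, shares',R.T@(np.array([.565,-.0905,.10])-s['tcp_pos'])/.15)
```

```text
line -1.5466692817352137
bar [0.63764931 0.00829679 0.0505    ] dial [0.5724684  0.01046391 0.072     ] dir -1.9042492874699575
[[ 0.60274479  0.06387955  0.0505    ]
 [ 0.62548023  0.04000576  0.0505    ]
 [ 0.62283736 -0.02360467  0.0505    ]]
to button, shares [-0.45149371  0.46506168  0.2669844 ]
```

The dial is clicked in at the bar: line at -1.5°, bar at -1.9°. Next is the button, with shut fingers.

```bash
python3 -m jog '[-0.2,0.2,0,0,0,0,-0.45,0.46,0,0,0,0,-0.45,0.46,0,0,0,0,-0.45,0.46,0,0,0,0,-0.45,0.46,0.2,0,0,0,-0.45,0.46,0.38,0,0,0,-0.45,0.46,0.38,0,0,0,-0.45,0.46,0.38,0,0,0]' 1 20
python3 -m jog '[0,0,0.04,0,0,0,0,0,0.08,0,0,0,0,0,0.1,0,0,0,0,0,0.1,0,0,0]'
python3 - <<'E'
from station import ctrl
import cv2
f=ctrl.grab_frame('scene');cv2.imwrite('pics/s4.png',cv2.resize(f['image'][120:280,220:420],None,fx=3,fy=3))
E
```

```text
time_s: 6.83
tcp_pos: [0.5612, -0.0878, 0.0791]
ee_rot: [[0.739, 0.673, -0.007], [0.673, -0.739, 0.002], [-0.004, -0.007, -1.0]]
wrist_force: [-0.8, 0.3, -0.0]
opening: -0.0002
grasp_force: 0.0
time_s: 7.17
tcp_pos: [0.5642, -0.0891, 0.0674]
ee_rot: [[0.74, 0.673, 0.0], [0.673, -0.74, -0.0], [0.0, 0.0, -1.0]]
wrist_force: [0.2, 0.1, -0.4]
opening: -0.0001
grasp_force: 0.0
```

View pics/s4.png

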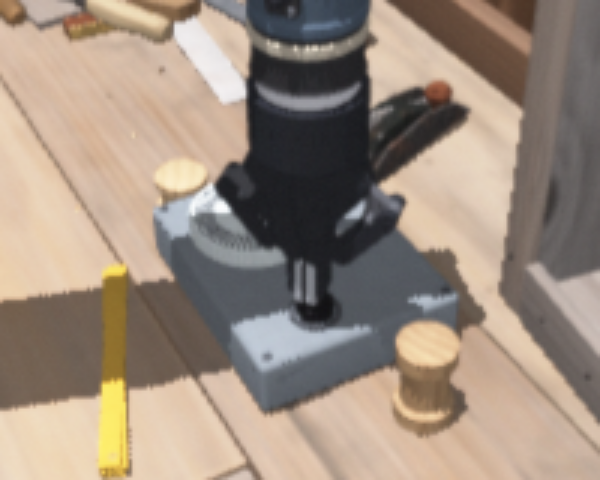

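The shut fingertips are just above the button at (312,300) in the crop. Pressing in small steps.

```bash
python3 -m jog '[0,0,0.02,0,0,0,0,0,0.04,0,0,0,0,0,0.04,0,0,0,0,0,0.04,0,0,0]'; python3 -m jog '[0,0,0.013,0,0,0,0,0,0.013,0,0,0,0,0,0.013,0,0,0]'
```

```text
time_s: 7.55
tcp_pos: [0.5644, -0.0894, 0.0617]
ee_rot: [[0.74, 0.673, 0.001], [0.673, -0.74, -0.0], [0.0, 0.001, -1.0]]
wrist_force: [-0.3, 0.8, 2.1]
opening: -0.0002
grasp_force: 0.6
time_s: 7.8
tcp_pos: [0.5644, -0.0894, 0.0598]
ee_rot: [[0.74, 0.673, 0.001], [0.673, -0.74, -0.0], [0.0, 0.001, -1.0]]
wrist_force: [0.3, -0.1, 1.7]
opening: 0.0002
grasp_force: 1.1
```

```bash
python3 -m jog '[0,0,0.013,0,0,0,0,0,0.013,0,0,0,0,0,0.013,0,0,0]'; python3 -m jog '[0,0,0.01,0,0,0,0,0,0.01,0,0,0,0,0,0.01,0,0,0]'
```

```text
time_s: 8.05
tcp_pos: [0.5644, -0.0894, 0.0578]
ee_rot: [[0.74, 0.673, 0.001], [0.673, -0.74, -0.0], [0.0, 0.001, -1.0]]
wrist_force: [0.5, -0.4, 3.7]
opening: -0.0003
grasp_force: 1.7
time_s: 8.3
tcp_pos: [0.5645, -0.0894, 0.057]
ee_rot: [[0.74, 0.673, 0.001], [0.673, -0.74, -0.0], [0.001, 0.001, -1.0]]
wrist_force: [-1.3, -0.3, 6.4]
opening: 0.0001
grasp_force: 3.2
```

```bash
python3 -m jog '[0,0,0.01,0,0,0,0,0,0.01,0,0,0,0,0,0.01,0,0,0,0,0,0.01,0,0,0]'
```

```text
time_s: 8.63
tcp_pos: [0.5645, -0.0894, 0.0569]
ee_rot: [[0.74, 0.673, 0.001], [0.673, -0.74, -0.001], [0.001, 0.001, -1.0]]
wrist_force: [-4.4, -0.1, 12.5]
opening: -0.0002
grasp_force: 5.8
```

The button is at its stop: force jumped to 12.5 N with no more travel. Lifting off and backing away towards the operator so the top camera can see.

```bash
python3 -m jog '[0,0,-0.05,0,0,0,0,0,-0.3,0,0,0,0,0,-0.6,0,0,0,0,0,-0.8,0,0,0,0,0,-0.8,0,0,0]'
python3 -m jog '[-0.2,0.6,0,0,0,0,-0.3,0.9,0,0,0,0,-0.3,0.9,0,0,0,0,-0.3,0.9,0,0,0,0,-0.3,0.9,0,0,0,0,-0.3,0.9,0,0,0,0]'
python3 -m jog '[-0.8,0.2,0,0,0,0,-0.8,0.2,0,0,0,0,-0.8,0.2,0,0,0,0,-0.8,0.2,0,0,0,0,-0.8,0.2,0,0,0,0,-0.8,0.2,0,0,0,0]'
python3 - <<'E'
from station import ctrl
import cv2,numpy as np
f=ctrl.grab_frame('top');cv2.imwrite('pics/t5.png',f['image'])
d=f['depth'];print(d[209:216,359:366].mean(),np.load('pics/top0.npz')['depth'][209:216,359:366].mean())
E
```

```text
time_s: 9.05
tcp_pos: [0.5678, -0.0904, 0.1828]
ee_rot: [[0.74, 0.673, 0.013], [0.673, -0.74, -0.004], [0.007, 0.011, -1.0]]
wrist_force: [0.9, -0.9, 0.8]
opening: 0.0001
grasp_force: 0.0
time_s: 9.55
tcp_pos: [0.6209, -0.2201, 0.1724]
ee_rot: [[0.741, 0.671, -0.003], [0.672, -0.741, 0.002], [-0.001, -0.003, -1.0]]
wrist_force: [-0.2, 0.2, -0.9]
opening: -0.0001
grasp_force: 0.0
time_s: 10.05
tcp_pos: [0.5529, -0.321, 0.1744]
ee_rot: [[0.739, 0.673, -0.0], [0.673, -0.739, 0.001], [0.001, -0.001, -1.0]]
wrist_force: [-0.4, 0.6, -1.1]
opening: -0.0001
grasp_force: 0.0
0.9190162 0.9187685
```

View pics/t5.png

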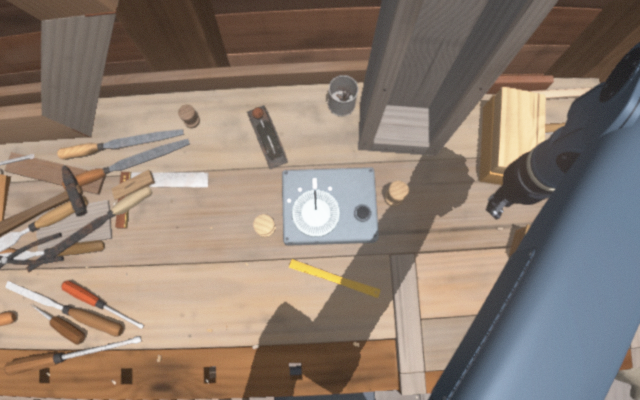

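The dial line at (316,198) points at the bar. The button is out, with depth unchanged from the start. The timer and bystanders are where they were, and the arm is clear.

```bash
python3 -c "
from station import ctrl
print(ctrl.sign_off())"
```

```text
the job is handed in; nothing more can be done
None
```

The dial is clicked in at the long bar, the start button was pushed to its stop and came back out, the timer and bystanders look unmoved in the last picture, and the job is handed in (no verdict was returned).

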